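Nest the slotted-angle offcuts

ROBOT

A 6-joint arm with a two-finger parallel gripper is mounted at the origin on the work surface. World frame = base frame: x ahead of the robot, y to its left, z up, the work surface at z = 0. Lengths are in mm, angles in rad, forces in N, time in s.
With the tool pointing down it reaches from about 375 to 825 mm from the base axis. Payload 5.5 kg.
Tool frame: the origin (TCP) lies on the mounting face of the last link; the fingertips stand 173 mm ahead of it and the grasp point (between the pads) lies 155 mm ahead of it (ctrl.pinch_z is the x of the grasp point in the tool frame, in mm); x points along the fingers, z is the direction in which the jaws open and shut, and the axes are right-handed (so a half turn about x gives the same grasp; the last joint's range is limited). The gripper opens to 85 mm and grips with 20 to 120 N. Pads are 22 mm wide; open, the fingers measure 114 mm over their backs; the gripper's body (76 mm by 85 mm) begins 54 mm behind the grasp point. The pads swing forward as they close: fully open they stand 13 mm farther back than shut.
Start: joints at [1.237, 0.314, -0.047, 1.21, 0, 1.571], TCP at [196.578, 566.88, 404.699] pointing down, gripper open.
Joint ranges: [-2.67, 2.67], [-0.69, 1.73], [-1.03, 1.25], [-2.08, 2.16], [-1.42, 1.45], [-3.14, 3.14]. Speed limits (rad/s): [2.39, 2.39, 3.01, 3.14, 3.14, 3.14].

INTERFACE

Orientations are given as a unit quaternion [x, y, z, w].
In Python, from workcell import ctrl gives the robot as it stands.
- The arm moves only by the tool jog_arm, never from a script. Its arguments are lists of equal length, an entry for each row: "translation": the shift along the tool's x, y, z in m, a list of three; "yaw": the turn about the tool's x in degrees. In form: {"translation": [[x, y, z], ...], "yaw": [yaw, ...]}. A call has 1 to 20 rows; each row is the pose to reach, as a shift and turn from the pose commanded when the call began, along the tool's axes at that moment; what a row does not reach only later rows make up. A row lasts 1/8 s, in which the tool goes at most 62.5 mm and 10.7 degrees, less where a joint would pass 70% of its speed; a pose out of reach is approached as far as the arm can. A call with a gripper value outside its range is refused whole. "grip" is the closure in counts, from 0 (fully open) to 255 (shut), set as the call begins (left out, the last holds). The fingers move at their own pace and stop on an object; "newtons" is the grip in N (left out, the last holds). Time passes only in rows, so rows that repeat a pose let the fingers close. It gives the time, the measured TCP pose, the force and the opening at its end, in the units of the state.
- ctrl.get_state(): the state, without advancing time (a new reading comes with each control period).
- ctrl.capture(name): name is "side" or "top" or "wrist"; returns the picture (384x512x3 uint8, blue, green, red); there is no depth.
- ctrl.calibration(name): a dict with "vfov" (degrees; the focal length in pixels is half the picture's height over the tangent of half this angle, whatever the lens; pixels are square), "cx", "cy" (the principal point, pixels), "k1" (the pictures are not rectified: a ray, as slopes to the right and down, at radius r is drawn at 1 + k1 r^2 times it, then the intrinsics apply), "extrinsics" (4x4, takes a point from world to camera coordinates). Camera axes: x right, y up, looking along -z (the intrinsics and any distortion apply to the point x, -y, -z); pixel columns grow to the right and rows downward; lengths in mm; the calibration is good to about 2 mm. A picture is of the moment at which its call begins: read the wrist's pose just before it. calibration takes no time and is no camera call; for the wrist camera it gives the pose at the moment of the call.
- ctrl.close_job(): hands the job in, once; it reports no verdict.
Trained networks look in the newest picture that a camera, given by its name, has taken for a name from the list of things; names that differ only in an ending like _2 or _b are one class to them, and where a whole thing is asked for, a point or a joint stands for the part that bears it (a point fixed in the world has none). Each returns a list of dicts, best first, with "score" (0 to 1); they miss things now and then, are a little off and sometimes report something else, mostly with a low value. They report only what shows in the picture. A call takes as long as a camera call. They do not tell look-alikes from the thing itself.
- ctrl.search_frame(camera, name): "xyz" ([x, y, z] in mm, in world coordinates, good to about 4 mm: the middle of the surface that is visible of it).
- ctrl.outline_of(camera, name): "mask" (384x512 bool, what is visible of it).
- ctrl.place_of(camera, name): "xyz" ([x, y, z] in mm, in world coordinates, good to about 4 mm: a listed point, or the origin of a listed thing).
The state is a dict: "clock": time; "joints": joint angles; "qvel": joint speeds; "tau": joint torques, N m; "tcp_pos": TCP position; "tool_rot": TCP orientation; "force": force on the tool from outside, world axes, zero at the start; "wrist_torque": the same for the moment, N m; "opening": opening from 0.0 (shut) to 1.0 (fully open).
Only numpy, scipy, OpenCV 4.12 (cv2) and the standard library are available. Lean on these libraries where they do the work, as an engineer would, in place of code of your own. Each camera call takes 0.05 s, during which the arm holds its last target. There are 200 camera calls.

TASK

Tidy the three slotted-angle offcuts, which lie like little tents on the bench, into one nested stack: leave the shortest where it lies, set the middle one snugly over it, then the longest over that. Ridges in line and legs flat on legs, each piece fully covering both ends of the one below it; set them down rather than dropping them, leave the other things on the bench alone, and let go of the finished stack.

Things in the scene. Friction and masses are not known exactly. Their poses are not given: they have to be found in the camera images.
- angle_short: shortest of three grey slotted steel angle offcuts: 44 mm long, legs 40 x 40 mm, wall 5 mm, about 130 g, lying as a tent, ridge up, legs sloping 45 deg; 57 mm wide, 32 mm high. Origin: foot level, centre. x along the ridge, y across, z up; half a turn is the same. Flat end faces: pinch along x near the ridge, 22 mm above the foot. Nested, its origin is 7.1 mm above that of the one below.
- angle_mid: middle of three grey slotted steel angle offcuts: 56 mm long, legs 40 x 40 mm, wall 5 mm, about 165 g, lying as a tent, ridge up, legs sloping 45 deg; 57 mm wide, 32 mm high. Origin: foot level, centre. x along the ridge, y across, z up; half a turn is the same. Flat end faces: pinch along x near the ridge, 22 mm above the foot. Nested, its origin is 7.1 mm above that of the one below.
- angle_long: longest of three grey slotted steel angle offcuts: 68 mm long, legs 40 x 40 mm, wall 5 mm, about 200 g, lying as a tent, ridge up, legs sloping 45 deg; 57 mm wide, 32 mm high. Origin: foot level, centre. x along the ridge, y across, z up; half a turn is the same. Flat end faces: pinch along x near the ridge, 22 mm above the foot. Nested, its origin is 7.1 mm above that of the one below.
- flat_strip: bystander, to be left alone: flat grey slotted steel strip, 80 x 40 x 5 mm, lying on the table; origin at the centre of its underside, x along its length
- cup: bystander, to be left alone: small open clear plastic cup, 68 mm across the rim, 45 mm high; origin at the centre of its underside
- screwdriver: bystander, to be left alone: screwdriver lying on the table; origin on the table under its middle, x along it towards the tip
- wrench: bystander, to be left alone: steel wrench lying on the table; origin under its middle, x along it
- carton: bystander, to be left alone: small closed cardboard carton, 90 x 130 x 60 mm (x, y, z); origin at the centre of its underside
- weight: bystander, to be left alone: brass calibration weight with a knob on top, 40 mm across, 52 mm high; origin at the centre of its underside
There are look-alikes about, which are no part of the job. What is shaped like the angle_long but red is not meant.

How it is judged (in metres and radians):
On the way:
1. the middle angle is nested on the shortest (x of angle_mid in the frame of angle_short between -0.006 and 0.006 m and y of angle_mid in the frame of angle_short between -0.003 and 0.003 m and z of angle_mid in the frame of angle_short between 0.005 and 0.0095 m and angle between the x axis of angle_mid and the x axis of angle_short, either way round below 0.06 rad and angle between the z axis of angle_mid and the z axis of angle_short, either way round below 0.06 rad), for 0.3 s.
At the end, for the whole second after the job is handed in: Shortest: ridge up, within 25 mm of its start. Middle nested on it, longest on the middle: each 5 to 9.5 mm above the one below, aligned within 0.06 rad, within 3 mm sideways and 6 mm lengthwise of centred. All at rest (all of step 1 and x of angle_long in the frame of angle_mid between -0.006 and 0.006 m and y of angle_long in the frame of angle_mid between -0.003 and 0.003 m and z of angle_long in the frame of angle_mid between 0.005 and 0.0095 m and angle between the x axis of angle_long and the x axis of angle_mid, either way round below 0.06 rad and angle between the z axis of angle_long and the z axis of angle_mid, either way round below 0.06 rad and distance of angle_short from where it was at the start of the episode below 0.025 m and angle between angle_short's own z axis and vertical below 0.06 rad and linear speed of each of angle_mid, angle_long below 0.02 m/s); the robot touches nothing.
It fails at once if an angle is dropped (moves faster than 0.5 m/s with no finger on it) ((linear speed of angle_mid above 0.5 m/s and contact force between the fingers and angle_mid below 0.01 N) or (linear speed of angle_long above 0.5 m/s and contact force between the fingers and angle_long below 0.01 N)).
It fails at once if a bystander is moved more than 30 mm (distance of any of flat_strip, cup, screwdriver, wrench, carton, weight from where it was at the start of the episode above 0.03 m).
It also fails if it takes over 61 s, if anything falls off the work surface, if the arm or the gripper's body presses on something with over 40 N, if the wrist force passes 120 N, or if a joint passes its speed limit or range.

## Working session

There is one attempt and no reset: what is moved stays moved. The work goes in short steps, Python scripts to look and compute and a tool call to move; the robot and the scene stay as the last step left them, time stands still between calls to the robot, and variables do not carry over. Pictures are saved under pics/ and viewed, about 8 in all and at most 12, crops included, and the job is handed in when it is done.

Besides the shell and the picture viewer there is one more tool, called as name(argument=value, ...), one argument or row to a line, values as JSON. jog_arm: Moves the arm, as the interface text tells. Its arguments: {"type":"object","properties":{"translation":{"type":"array"},"yaw":{"type":"array"},"grip":{"type":"number"},"newtons":{"type":"number"}},"required":["translation","yaw"]}

```bash
mkdir -p pics
cat > h.py <<'E'
import numpy as np, cv2
from workcell import ctrl
def px(cal,P):
    P=np.atleast_2d(P).astype(float); E=np.array(cal["extrinsics"])
    c=(E[:3,:3]@P.T).T+E[:3,3]; s=np.c_[c[:,0]/-c[:,2],-c[:,1]/-c[:,2]]
    r2=(s**2).sum(1,keepdims=True); s=s*(1+cal["k1"]*r2)
    f=192/np.tan(np.radians(cal["vfov"])/2)
    return s*f+[cal["cx"],cal["cy"]]
def ray(cal,uv,z):
    f=192/np.tan(np.radians(cal["vfov"])/2); uv=np.atleast_2d(uv).astype(float)
    d=(uv-[cal["cx"],cal["cy"]])/f; s=d.copy()
    for _ in range(20): s=d/(1+cal["k1"]*(s**2).sum(1,keepdims=True))
    E=np.array(cal["extrinsics"]); R=E[:3,:3]; o=-R.T@E[:3,3]
    v=(R.T@np.c_[s[:,0],-s[:,1],-np.ones(len(s))].T).T
    return o+v*((z-o[2])/v[:,2])[:,None]
E
python3 - <<'E'
from h import *
s=ctrl.get_state(); print(s)
for c in ["top","side"]:
    im=ctrl.capture(c); cv2.imwrite(f"pics/{c}0.png",im); cal=ctrl.calibration(c)
    print(c,cal)
    for n in ["angle_short","angle_mid","angle_long"]:
        for d in ctrl.place_of(c,n): print(n,np.round(d["xyz"],1),round(d["score"],2),np.round(px(cal,d["xyz"])[0]))
a=cv2.imread("pics/top0.png");cv2.imwrite("pics/top0b.png",cv2.resize(a,(800,600)))
E
```

```text
{'clock': 0.0, 'joints': array([ 1.23699177e+00,  3.14236725e-01, -4.80644271e-02,  1.21019850e+00,
        1.61502268e-05,  1.57078245e+00]), 'qvel': array([ 1.73700659e-03,  1.21888879e-05,  6.71169547e-04, -1.03957114e-03,
        3.78630287e-04, -1.02591447e-04]), 'tau': array([ 1.92523830e-04, -5.39592040e+01,  3.39747441e+01,  1.92611472e-02,
        2.90880635e-04, -3.55060685e-06]), 'tcp_pos': array([196.49112616, 566.6216391 , 403.8343199 ]), 'tool_rot': array([-0.41033618,  0.57660722,  0.40964715,  0.57561928]), 'force': array([-0.32876146, -0.28903909,  1.09009664]), 'wrist_torque': array([-0.00110279, -0.01975446,  0.02339586]), 'opening': 0.9961919395577469}
top {'vfov': 48.65280013116096, 'cx': 255.581370559401, 'cy': 190.74548825460562, 'k1': -0.035530739847163956, 'extrinsics': array([[ 1.57387091e-02, -9.99869885e-01, -3.53634478e-03,
        -2.45758175e+01],
       [ 9.79643138e-01,  1.47122314e-02,  2.00207073e-01,
        -5.68854296e+02],
       [-2.00128995e-01, -6.61535676e-03,  9.79747224e-01,
        -1.13258060e+03],
       [ 0.00000000e+00,  0.00000000e+0
[... 446 characters left out ...]
8371860869, 'cx': 263.91427851921844, 'cy': 194.59760362512682, 'k1': -0.028847345226139246, 'extrinsics': array([[-7.69492274e-01, -6.38391330e-01,  1.83888817e-02,
         4.34309004e+02],
       [ 3.37587370e-01, -3.82135645e-01,  8.60236663e-01,
        -2.06603098e+02],
       [-5.42140580e-01,  6.68153320e-01,  5.09563276e-01,
        -1.18906505e+03],
       [ 0.00000000e+00,  0.00000000e+00,  0.00000000e+00,
         1.00000000e+00]])}
angle_short [498.    4.2  -2.2] 0.5 [280. 209.]
angle_long [ 419.4 -164.    -1.4] 0.81 [333. 196.]
angle_long [ 532.2 -220.8   -1.8] 0.74 [314. 178.]
angle_long [ 611.8 -136.1   -4.2] 0.68 [279. 180.]
angle_long [ 544.8 -334.    -0.9] 0.62 [329. 165.]
```

View pics/top0b.png

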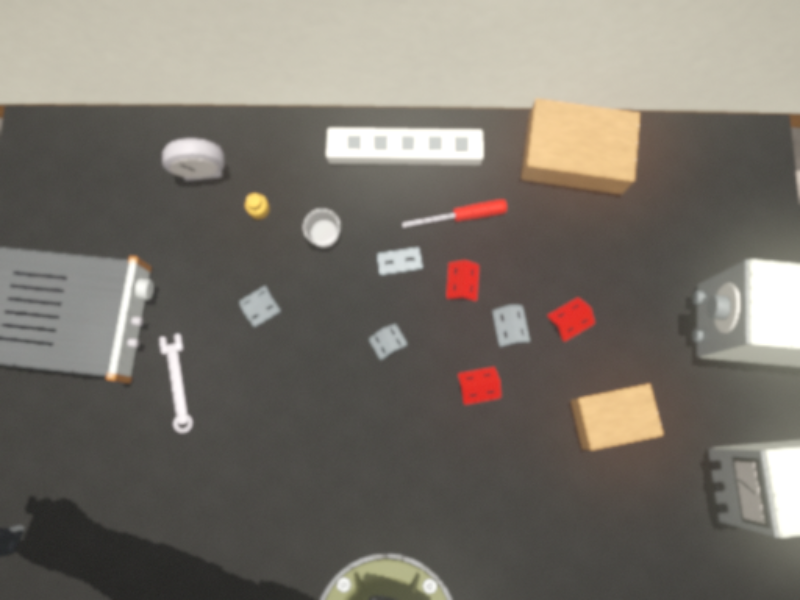

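Run:
```python
from h import *
a=cv2.imread("pics/top0.png")
t=[cv2.resize(a[y-30:y+30,x-33:x+33],None,fx=4,fy=4,interpolation=3) for x,y in [(249,213),(166,191),(295,175),(363,198),(307,242),(326,203)]]
cv2.imwrite("pics/crop0.png",np.vstack([np.hstack(t[:3]),np.hstack(t[3:])]))
```

```text
(no output)
```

View pics/crop0.png

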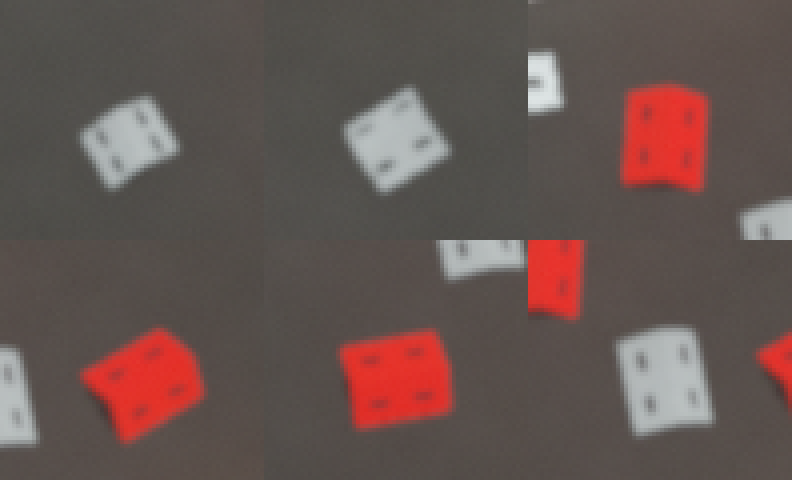

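Candidates (native top pixels):
- Grey tents: (249,213), smallest; (166,191), medium; (326,203), longest.
- Red look-alikes: (295,175), (363,198), (307,242).
- The flat strip near (256,167) has no ridge.

By the description, short is (249,213), mid is (166,191) and long is grey (326,203). The crop confirms grey for all three. Next I fit the poses.

```bash
cat >> h.py <<'E'
from scipy.optimize import minimize
from scipy.spatial.transform import Rotation as Ro
def faces(L):
    w=28.28; h=28.28+3.5; t=3.54   # outer foot at y=+-(28.28+..): profile
    prof=[(0,31.8),(28.28,3.54),(24.75,0),(0,24.75),(-24.75,0),(-28.28,3.54)]
    pl=[[prof[i] for i in (0,1,2,3)],[prof[i] for i in (0,5,4,3)]]
    F=[]
    for q in pl:
        A=[[-L/2,y,z] for y,z in q]; B=[[L/2,y,z] for y,z in q]
        F+= [A,B]+[[A[i],A[(i+1)%4],B[(i+1)%4],B[i]] for i in range(4)]
    return np.array(F)
def sil(cal,L,p,S=4,z=0):
    F=faces(L); c,s=np.cos(p[2]),np.sin(p[2])
    P=F.reshape(-1,3)@np.array([[c,s,0],[-s,c,0],[0,0,1]])+[p[0],p[1],z]
    uv=px(cal,P).reshape(-1,4,2); m=np.zeros((384*S,512*S),np.uint8)
    for q in uv: cv2.fillConvexPoly(m,np.round(((q+.5)*S-.5)*16).astype(int),1,shift=4)
    return m
def grey(im,cal,c,L,S=4):
    "bright, unsaturated pixels near world point c"
    big=cv2.resize(im,None,fx=S,fy=S,interpolation=cv2.INTER_CUBIC)
    u,v=px(cal,[c[0],c[1],16])[0]*S; e=max(abs((px(cal,[[c[0]+60,c[1],16],[c[0],c[1]+60,16]])*S-[u,v])).max(),10)
    x0,x1,y0,y1=[int(k) for k in (max(u-e,0),min(u+e,512*S),max(v-e,0),min(v+e,384*S))]
    g=cv2.cvtColor(big[y0:y1,x0:x1],6)
    sat=np.ptp(big[y0:y1,x0:x1].astype(int),axis=2); th,_=cv2.threshold(g,0,255,8)
    b=((g>th)&(sat<60)).astype(np.uint8); b=cv2.morphologyEx(b,3,np.ones((3*S,3*S)))
    n,l,st,ce=cv2.connectedComponentsWithStats(b)
    i=1+np.argmin(np.linalg.norm(ce[1:]-[u-x0,v-y0],axis=1)-st[1:,4]**.5)
    m=np.zeros(big.shape[:2],np.uint8); m[y0:y1,x0:x1]=l==i; return m
def fit(views,L,c,yaws=np.radians(range(0,180,15)),S=4):
    def cost(p):
        o=0
        for cal,m in views:
            s=sil(cal,L,p,S); o+=1-(s&m).sum()/max((s|m).sum(),1)
        return o/len(views)
    y=min(yaws,key=lambda a:cost([*c[:2],a]))
    r=minimize(cost,[*c[:2],y],method="Nelder-Mead",options=dict(initial_simplex=[[c[0],c[1],y],[c[0]+4,c[1],y],[c[0],c[1]+4,y],[c[0],c[1],y+.15]],xatol=.05,fatol=1e-4,maxfev=120))
    return r.x,r.fun
E
python3 - <<'E'
from h import *
R=Ro.from_quat(ctrl.get_state()["tool_rot"]).as_matrix(); print("tool axes cols\n",R.round(3),ctrl.pinch_z)
E=np.array(ctrl.calibration("wrist")["extrinsics"]); o=-E[:3,:3].T@E[:3,3]
print("cam in tool",(R.T@(o-ctrl.get_state()["tcp_pos"])).round(1),"look",(R.T@-E[2,:3]).round(3),"right",(R.T@E[0,:3]).round(2),ctrl.calibration("wrist")["vfov"])
for n,L,c in [("short",44,(498,3)),("mid",56,(561,246)),("long",68,(531.5,-221))]:
    V={}
    for cam in ["top","side"]:
        cal=ctrl.calibration(cam); V[cam]=(cal,grey(cv2.imread(f"pics/{cam}0.png"),cal,c,L))
    for k in (["top"],["side"],["top","side"]):
        for LL in ([44,56,68] if len(k)==2 else [L]):
            p,f=fit([V[i] for i in k],LL,c); print(n,k,LL,p[:2].round(1),np.degrees(p[2]).round(1),round(f,3))
E
```

```text
tool axes cols
 [[-0.    -0.945  0.328]
 [-0.     0.328  0.945]
 [-1.     0.    -0.   ]] 154.70000000000002
cam in tool [29.6 74.  -0.3] look [ 0.959 -0.285 -0.   ] right [0. 0. 1.] 68.81040147036833
short ['top'] 44 [498.    4.8] 29.7 0.065
short ['side'] 44 [498.9   7.8] 32.3 0.038
short ['top', 'side'] 44 [498.5   6.3] 30.5 0.079
short ['top', 'side'] 56 [497.   5.] 35.3 0.223
short ['top', 'side'] 68 [497.2   5.4] 35.1 0.356
mid ['top'] 56 [561. 247.] 122.3 0.061
mid ['side'] 56 [561. 246.] 0.0 1.0
mid ['top', 'side'] 44 [560.6 246.7] 35.4 0.618
mid ['top', 'side'] 56 [561. 247.] 122.3 0.53
mid ['top', 'side'] 68 [559.8 249. ] 123.6 0.585
long ['top'] 68 [ 531.8 -223.7] 10.0 0.049
long ['side'] 68 [ 532.7 -220.5] 11.8 0.076
long ['top', 'side'] 44 [ 537.9 -221.3] 10.2 0.345
long ['top', 'side'] 56 [ 536.5 -221.6] 10.7 0.188
long ['top', 'side'] 68 [ 531.9 -222.5] 9.8 0.081
```

jog_arm(
  translation=[
    [0.074,-0.449,-0.182],
    [0.074,-0.449,-0.182],
    [0.074,-0.449,-0.182],
    [0.074,-0.449,-0.182],
    [0.074,-0.449,-0.182],
    [0.074,-0.449,-0.182],
    [0.074,-0.449,-0.182],
    [0.074,-0.449,-0.182],
    [0.074,-0.449,-0.182],
    [0.074,-0.449,-0.182],
    [0.074,-0.449,-0.182],
    [0.074,-0.449,-0.182],
  ],
  yaw=[-51.4,-51.4,-51.4,-51.4,-51.4,-51.4,-51.4,-51.4,-51.4,-51.4,-51.4,-51.4],
)

```text
clock: 1.9
tcp_pos: [560.3, 249.0, 331.2]
tool_rot: [0.62, -0.341, -0.62, -0.341]
force: [-0.2, -0.2, -0.2]
opening: 0.998
```

```bash
cat > w.py <<'E'
import sys; from h import *
n,L,x,y=sys.argv[1],*map(float,sys.argv[2:5])
s=ctrl.get_state(); cal=ctrl.calibration("wrist"); im=ctrl.capture("wrist")
cv2.imwrite(f"pics/w_{n}.png",im)
m=grey(im,cal,(x,y),L,3); p,f=fit([(cal,m)],L,(x,y),S=3)
print("fit",p[:2].round(2),np.degrees(p[2]).round(2),round(f,3))
R=Ro.from_quat(s["tool_rot"]).as_matrix()
print("clock",round(s["clock"],2),"tcp",s["tcp_pos"].round(1),"zyaw",np.degrees(np.arctan2(R[1,2],R[0,2])).round(2),"x",R[:,0].round(3),"j",s["joints"].round(2),"F",s["force"].round(1),"open",round(s["opening"],3))
d=np.array([p[0],p[1],0])-s["tcp_pos"]; d[2]=0; print("tool shift to centre mm",(R.T@d).round(1))
cs,_=cv2.findContours(sil(cal,L,p,3),1,2); b=cv2.resize(im,None,fx=1.5,fy=1.5); 
cv2.drawContours(b,[c//2 for c in cs],-1,(0,255,0),1); cv2.imwrite(f"pics/w_{n}b.png",b)
E
python3 w.py mid 56 561 247
```

```text
fit [561.05 248.02] 122.81 0.079
clock 1.9 tcp [560.3 249.  331.2] zyaw 122.39 x [ 0.  0. -1.] j [ 0.42  0.37 -0.13  1.06  0.   -0.15] F [-0.2 -0.2 -0.2] open 0.998
tool shift to centre mm [-0.  -0.1 -1.3]
```

View pics/w_midb.png

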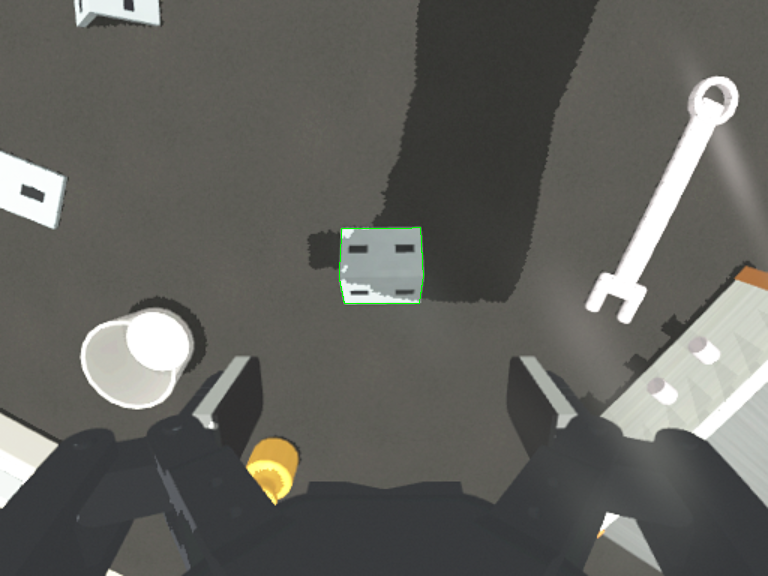

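Mid is centred at about (382,265) in the scaled wrist view and lined up with the jaws. The fit outline hugs it, and the cup, weight and instrument box are well clear. I'm going down.

jog_arm(
  translation=[
    [0.05,0,-0.001],
    [0.1,0,-0.001],
    [0.135,0,-0.001],
    [0.15,0,-0.001],
    [0.158,0,-0.001],
    [0.158,0,-0.001],
  ],
  yaw=[-0.4,-0.4,-0.4,-0.4,-0.4,-0.4],
)

```text
clock: 2.7
tcp_pos: [562.1, 247.4, 173.5]
tool_rot: [0.621, -0.339, -0.62, -0.339]
force: [0.3, -0.5, 0.8]
opening: 1.002
```

jog_arm(
  translation=[
    [0,0,0],
    [0,0,0],
    [0,0,0],
    [0,0,0],
    [0,0,0],
    [0,0,0],
    [0,0,0],
    [0,0,0],
  ],
  yaw=[0,0,0,0,0,0,0,0],
  grip=255,
  newtons=40,
)

```text
clock: 3.7
tcp_pos: [562.4, 247.2, 174.1]
tool_rot: [0.621, -0.339, -0.62, -0.34]
force: [-0.4, -0.9, 5.6]
opening: 0.646
```

jog_arm(
  translation=[
    [-0.02,0,0],
    [-0.07,0,0],
    [-0.12,0,0],
    [-0.15,0.04,-0.036],
    [-0.15,0.08,-0.073],
    [-0.15,0.12,-0.11],
    [-0.15,0.16,-0.146],
    [-0.15,0.185,-0.169],
    [-0.15,0.185,-0.169],
    [-0.15,0.185,-0.169],
    [-0.15,0.185,-0.169],
    [-0.15,0.185,-0.169],
    [-0.15,0.185,-0.169],
    [-0.15,0.185,-0.169],
  ],
  yaw=[0,0,0,10,20,30,40,50,60,70,80,92.5,92.5,92.5],
)

```text
clock: 5.45
tcp_pos: [497.1, 4.8, 322.8]
tool_rot: [-0.185, 0.682, 0.185, 0.683]
force: [-0.6, 0.1, -1.3]
opening: 0.645
```

```bash
python3 w.py short 44 498 5
```

```text
fit [497.68   4.95] 31.61 0.594
clock 5.45 tcp [497.1   4.8 322.8] zyaw 30.32 x [ 0. -0. -1.] j [ 0.01  0.17 -0.42  0.98 -0.    1.05] F [-0.6  0.1 -1.3] open 0.645
tool shift to centre mm [ 0.  -0.2  0.5]
```

View pics/w_shortb.png

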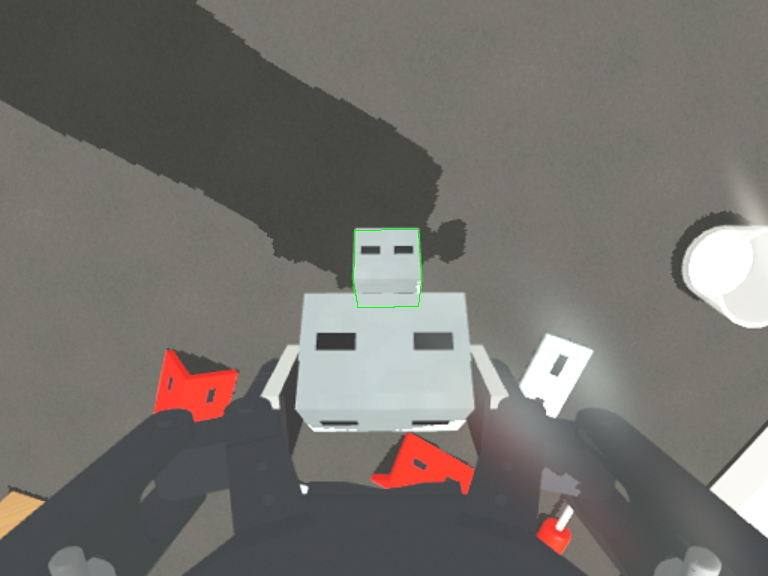

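The picture shows mid held level between the pads at about (385,360), and short just beyond it at (388,265), with their masks merged. I'll step back along tool -y so both can be measured separately in one frame.

jog_arm(
  translation=[
    [0,-0.045,0],
    [0,-0.045,0],
    [0,-0.045,0],
    [0,-0.045,0],
  ],
  yaw=[0,0,0,0],
)

```text
clock: 6.0
tcp_pos: [519.4, -33.6, 322.5]
tool_rot: [-0.184, 0.683, 0.185, 0.682]
force: [0.1, 0.7, -1.7]
opening: 0.646
```

```bash
sed -i 's/S=4):\n    def cost/&/; s/def fit(views,L,c,yaws=np.radians(range(0,180,15)),S=4)/def fit(views,L,c,yaws=np.radians(range(0,180,15)),S=4,z=0)/; s/sil(cal,L,p,S); o/sil(cal,L,p,S,z); o/; s/def grey(im,cal,c,L,S=4)/def grey(im,cal,c,L,S=4,z=0)/; s/\[c\[0\],c\[1\],16\])\[0\]/[c[0],c[1],16+z])[0]/; s/c\[0\]+60,c\[1\],16\],\[c\[0\],c\[1\]+60,16\]/c[0]+60,c[1],16+z],[c[0],c[1]+60,16+z]/' h.py
cat > w2.py <<'E'
import sys; from h import *
# args: tag Lstat x y zstat Lheld zoff
n=sys.argv[1]; L,x,y,zs,LH,zoff=map(float,sys.argv[2:8])
s=ctrl.get_state(); cal=ctrl.calibration("wrist"); im=ctrl.capture("wrist"); cv2.imwrite(f"pics/w_{n}.png",im)
R=Ro.from_quat(s["tool_rot"]).as_matrix(); t=s["tcp_pos"]; zy=np.arctan2(R[1,2],R[0,2])
b=cv2.resize(im,None,fx=1.5,fy=1.5)
for nm,l,c,z in (("stat",L,(x,y),zs),("held",LH,t[:2],t[2]-zoff)):
    m=grey(im,cal,c,l,3,z); p,f=fit([(cal,m)],l,c,S=3,z=z,yaws=[zy])
    d=np.array([p[0],p[1],t[2]])-t
    print(nm,"world",p[:2].round(2),"yaw",np.degrees(p[2]).round(2),"cost",round(f,3),"in tool mm",(R.T@d).round(2),"dyaw",np.degrees(p[2]-zy).round(2))
    cs,_=cv2.findContours(sil(cal,l,p,3,z),1,2); cv2.drawContours(b,[q//2 for q in cs],-1,(0,255,0),1)
print("clock",round(s["clock"],2),"tcp",t.round(2),"zyaw",np.degrees(zy).round(2),"F",s["force"].round(1),"open",round(s["opening"],3))
cv2.imwrite(f"pics/w_{n}b.png",b)
E
python3 w2.py short2 44 498 5 0 56 174.1
```

```text
stat world [496.78   5.84] yaw 30.74 cost 0.097 in tool mm [3.000e-02 4.542e+01 3.400e-01] dyaw 0.5
held world [517.98 -33.46] yaw 30.45 cost 0.158 in tool mm [ 0.    0.78 -1.14] dyaw 0.21
clock 6.0 tcp [519.36 -33.57 322.55] zyaw 30.24 F [ 0.1  0.7 -1.7] open 0.646
```

View pics/w_short2b.png

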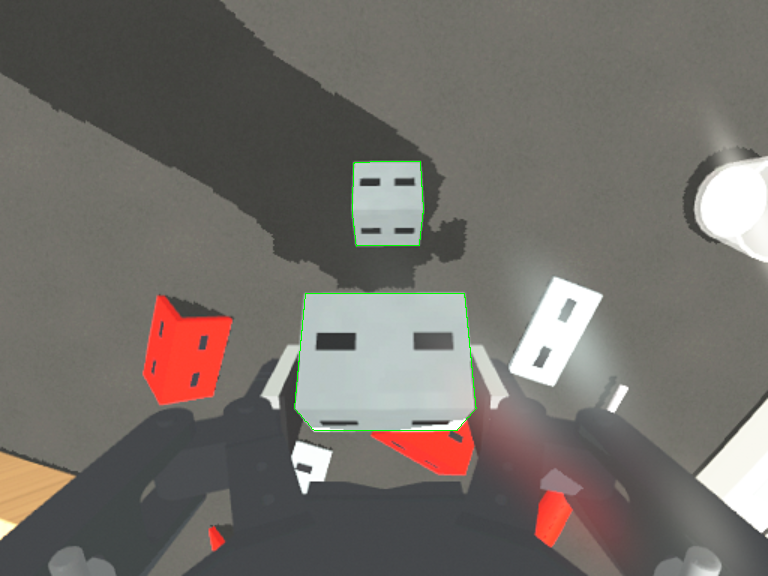

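Both outlines fit tightly: short at (388,203), held mid at (385,360). I'm moving over short and lowering to about 9 mm above contact.

jog_arm(
  translation=[
    [0,0.0446,0.0015],
    [0,0.0446,0.0015],
    [0.05,0.0446,0.0015],
    [0.1,0.0446,0.0015],
    [0.125,0.0446,0.0015],
    [0.132,0.0446,0.0015],
    [0.132,0.0446,0.0015],
    [0.132,0.0446,0.0015],
  ],
  yaw=[-0.3,-0.3,-0.3,-0.3,-0.3,-0.3,-0.3,-0.3],
)

```text
clock: 7.05
tcp_pos: [499.7, 5.2, 192.0]
tool_rot: [-0.186, 0.681, 0.186, 0.683]
force: [0.0, 0.4, -0.9]
opening: 0.644
```

Run:
```python
from h import *
s=ctrl.get_state(); print(s["tcp_pos"],s["force"])
im=ctrl.capture("wrist"); cv2.imwrite("pics/w_pre.png",cv2.resize(im,None,fx=1.5,fy=1.5)[250:576,150:650])
im=ctrl.capture("side"); u,v=px(ctrl.calibration("side"),[498,5,20])[0].astype(int); cv2.imwrite("pics/s_pre.png",cv2.resize(im[v-40:v+40,u-50:u+50],None,fx=6,fy=6,interpolation=2))
```

```text
[499.70176307   5.24966378 192.0496105 ] [ 1.26641922e-04  4.40893332e-01 -9.02604303e-01]
```

View pics/s_pre.png

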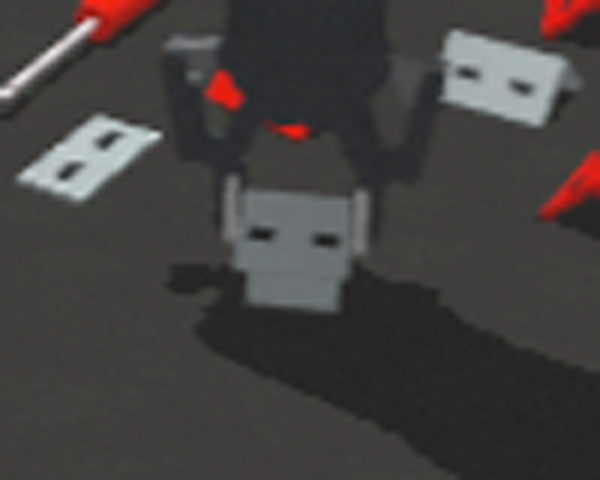

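Seen from the side, mid sits centred over short at (295,265), overhanging both ends. I'm lowering slowly.

jog_arm(
  translation=[
    [0.003,0,0],
    [0.006,0,0],
    [0.008,0,0],
    [0.009,0,0],
    [0.0095,0,0],
    [0.0095,0,0],
  ],
  yaw=[0,0,0,0,0,0],
)

```text
clock: 7.9
tcp_pos: [498.6, 5.4, 181.3]
tool_rot: [-0.186, 0.682, 0.186, 0.682]
force: [-1.1, 0.7, 1.7]
opening: 0.644
```

jog_arm(
  translation=[
    [0.0005,0,0],
    [0.001,0,0],
    [0.001,0,0],
  ],
  yaw=[0,0,0],
)

```text
clock: 8.28
tcp_pos: [498.6, 5.4, 181.1]
tool_rot: [-0.186, 0.682, 0.186, 0.682]
force: [-5.1, 1.3, 12.6]
opening: 0.645
```

jog_arm(
  translation=[
    [0,0,0],
    [0,0,0],
    [0,0,0],
    [0,0,0],
    [0,0,0],
    [0,0,0],
  ],
  yaw=[0,0,0,0,0,0],
  grip=0,
)

```text
clock: 9.02
tcp_pos: [498.7, 5.3, 180.2]
tool_rot: [-0.186, 0.682, 0.186, 0.682]
force: [-0.9, -0.4, 0.1]
opening: 0.997
```

jog_arm(
  translation=[
    [-0.02,0,0],
    [-0.07,0,0],
    [-0.12,0,0],
    [-0.15,0,0],
    [-0.15,0,0],
    [-0.15,0,0],
  ],
  yaw=[0,0,0,0,0,0],
)

```text
clock: 9.78
tcp_pos: [498.3, 5.2, 329.4]
tool_rot: [-0.186, 0.683, 0.186, 0.682]
force: [0.3, -0.2, -0.1]
opening: 1.002
```

```bash
cat > w3.py <<'E'
import sys; from h import *
n,L,x,y,z=sys.argv[1],*map(float,sys.argv[2:6])
s=ctrl.get_state(); cal=ctrl.calibration("wrist"); im=ctrl.capture("wrist"); cv2.imwrite(f"pics/w_{n}.png",im)
R=Ro.from_quat(s["tool_rot"]).as_matrix(); t=s["tcp_pos"]; zy=np.arctan2(R[1,2],R[0,2])
m=grey(im,cal,(x,y),L,3,z); p,f=fit([(cal,m)],L,(x,y),S=3,z=z,yaws=[zy])
d=np.array([p[0],p[1],t[2]])-t
print("world",p[:2].round(2),"yaw",np.degrees(p[2]).round(2),"cost",round(f,3),"in tool mm",(R.T@d).round(2),"dyaw",np.degrees(p[2]-zy).round(2))
print("clock",round(s["clock"],2),"tcp",t.round(2),"zyaw",np.degrees(zy).round(2),"open",round(s["opening"],3))
b=cv2.resize(im,None,fx=4,fy=4,interpolation=2); cs,_=cv2.findContours(sil(cal,L,p,3,z),1,2)
cv2.drawContours(b,[q*4//3 for q in cs],-1,(0,255,0),1)
u,v=(px(cal,[p[0],p[1],16+z])[0]*4).astype(int); cv2.imwrite(f"pics/w_{n}b.png",b[max(v-280,0):v+280,max(u-380,0):u+380])
E
python3 w3.py nest1 56 498 5 7.1
```

```text
world [497.41   5.41] yaw 31.2 cost 0.082 in tool mm [ 0.    0.61 -0.7 ] dyaw 0.72
clock 9.78 tcp [498.32   5.24 329.4 ] zyaw 30.48 open 1.002
```

View pics/w_nest1b.png

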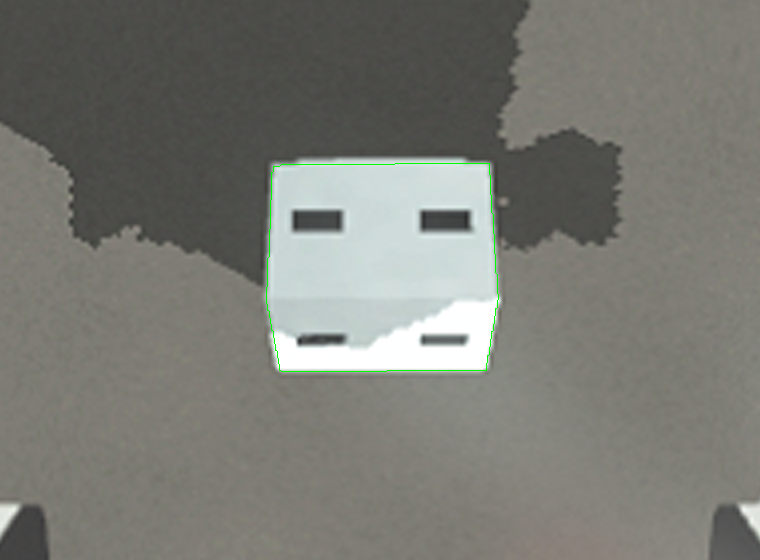

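Mid nests squarely. Short's far foot shows centred, columns 297–468 within 272–490, and the ridges are in line. Next I'm going to look at long.

jog_arm(
  translation=[
    [0,-0.213,-0.086],
    [0,-0.213,-0.086],
    [0,-0.213,-0.086],
    [0,-0.213,-0.086],
    [0,-0.213,-0.086],
    [0,-0.213,-0.086],
    [0,-0.213,-0.086],
    [0,-0.213,-0.086],
  ],
  yaw=[20.5,20.5,20.5,20.5,20.5,20.5,20.5,20.5],
)

```text
clock: 10.82
tcp_pos: [532.6, -220.8, 330.2]
tool_rot: [-0.062, 0.704, 0.062, 0.704]
force: [-0.9, -0.7, 0.9]
opening: 1.0
```

```bash
python3 w3.py long 68 532 -222 0; python3 -c "
import cv2;a=cv2.imread('pics/w_long.png');cv2.imwrite('pics/w_longc.png',cv2.resize(a,None,fx=1.5,fy=1.5))"
```

```text
world [ 530.21 -223.18] yaw 10.68 cost 0.063 in tool mm [ 0.   -1.9  -2.77] dyaw 0.61
clock 10.82 tcp [ 532.6  -220.83  330.17] zyaw 10.07 open 1.0
```

View pics/w_longc.png

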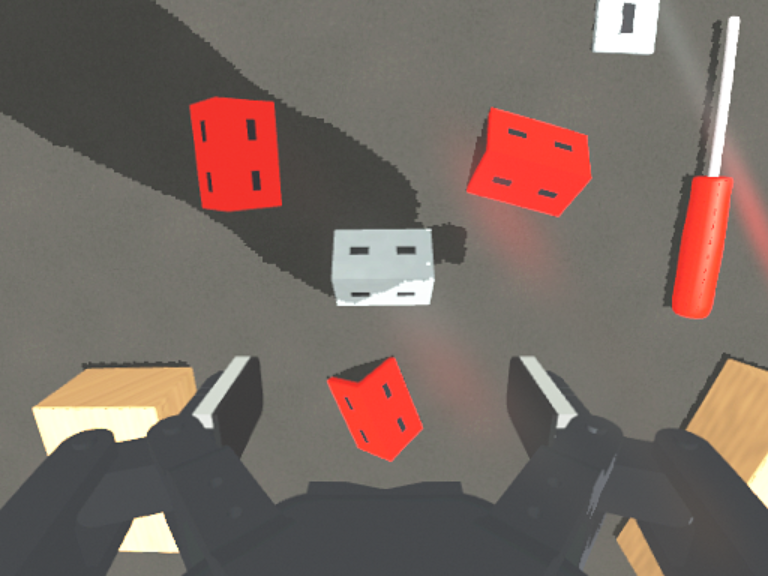

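Grey long sits at (383,265) and is matched. The red look-alikes are clear of the jaws. Going down.

jog_arm(
  translation=[
    [0.05,-0.0019,-0.002],
    [0.1,-0.0019,-0.002],
    [0.135,-0.0019,-0.002],
    [0.15,-0.0019,-0.002],
    [0.158,-0.0019,-0.002],
    [0.158,-0.0019,-0.002],
  ],
  yaw=[-0.2,-0.2,-0.2,-0.2,-0.2,-0.2],
)

```text
clock: 11.62
tcp_pos: [531.5, -224.2, 172.9]
tool_rot: [-0.063, 0.704, 0.063, 0.705]
force: [0.5, 0.2, 0.7]
opening: 0.995
```

jog_arm(
  translation=[
    [0,0,0],
    [0,0,0],
    [0,0,0],
    [0,0,0],
    [0,0,0],
    [0,0,0],
    [0,0,0],
    [0,0,0],
  ],
  yaw=[0,0,0,0,0,0,0,0],
  grip=255,
  newtons=40,
)

```text
clock: 12.62
tcp_pos: [531.8, -224.5, 173.8]
tool_rot: [-0.063, 0.703, 0.062, 0.705]
force: [-0.3, 0.9, 6.4]
opening: 0.786
```

jog_arm(
  translation=[
    [-0.02,0,0],
    [-0.07,0,0],
    [-0.12,0,0],
    [-0.15,0.05,0.006],
    [-0.15,0.1,0.012],
    [-0.15,0.15,0.018],
    [-0.15,0.19,0.024],
    [-0.15,0.19,0.024],
    [-0.15,0.19,0.024],
    [-0.15,0.19,0.024],
  ],
  yaw=[0,0,0,-10,-20,-20.3,-20.3,-20.3,-20.3,-20.3],
)

```text
clock: 13.88
tcp_pos: [521.1, -33.9, 322.2]
tool_rot: [-0.185, 0.682, 0.185, 0.682]
force: [-0.7, -0.4, -0.9]
opening: 0.785
```

```bash
python3 w2.py stack2 56 498 5 7.1 68 173.8
```

```text
stat world [496.87   5.93] yaw 30.91 cost 0.077 in tool mm [-1.000e-02  4.658e+01 -7.500e-01] dyaw 0.51
held world [518.86 -32.33] yaw 30.9 cost 0.17 in tool mm [-0.    2.44 -1.14] dyaw 0.51
clock 13.88 tcp [521.08 -33.86 322.2 ] zyaw 30.4 F [-0.7 -0.4 -0.9] open 0.785
```

View pics/w_stack2b.png

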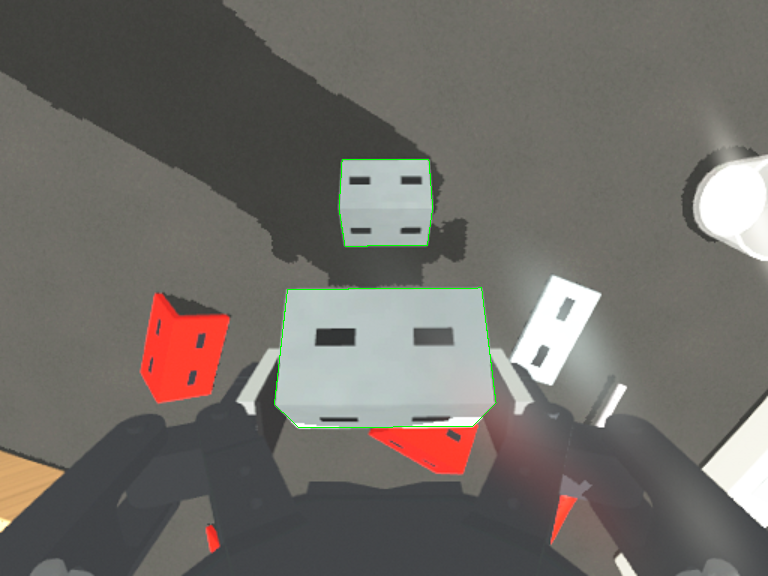

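Both outlines fit: the stack at (386,203), held long at (385,358). I'm moving over and lowering.

jog_arm(
  translation=[
    [0,0.044,0.0004],
    [0,0.044,0.0004],
    [0.05,0.044,0.0004],
    [0.1,0.044,0.0004],
    [0.115,0.044,0.0004],
    [0.122,0.044,0.0004],
    [0.122,0.044,0.0004],
    [0.122,0.044,0.0004],
  ],
  yaw=[0,0,0,0,0,0,0,0],
)

```text
clock: 14.92
tcp_pos: [500.1, 5.2, 201.7]
tool_rot: [-0.186, 0.681, 0.186, 0.683]
force: [0.2, -0.3, -2.1]
opening: 0.787
```

jog_arm(
  translation=[
    [0.003,0,0],
    [0.006,0,0],
    [0.008,0,0],
    [0.009,0,0],
    [0.0105,0,0],
    [0.0115,0,0],
    [0.0115,0,0],
  ],
  yaw=[0,0,0,0,0,0,0],
)

```text
clock: 15.8
tcp_pos: [499.3, 5.1, 188.8]
tool_rot: [-0.186, 0.682, 0.186, 0.682]
force: [0.8, -1.2, -1.5]
opening: 0.787
```

Not touching yet. I'll keep lowering in small steps.

jog_arm(
  translation=[
    [0.0005,0,0],
    [0.001,0,0],
    [0.001,0,0],
  ],
  yaw=[0,0,0],
)

```text
clock: 16.18
tcp_pos: [499.6, 4.9, 188.3]
tool_rot: [-0.186, 0.682, 0.185, 0.683]
force: [0.6, -3.0, 5.1]
opening: 0.784
```

jog_arm(
  translation=[
    [0.0005,0,0],
    [0.0005,0,0],
  ],
  yaw=[0,0],
)

```text
clock: 16.42
tcp_pos: [499.8, 4.9, 188.0]
tool_rot: [-0.186, 0.682, 0.185, 0.683]
force: [0.0, -3.7, 7.8]
opening: 0.779
```

jog_arm(
  translation=[
    [0,0,0],
    [0,0,0],
    [0,0,0],
    [0,0,0],
    [0,0,0],
    [0,0,0],
  ],
  yaw=[0,0,0,0,0,0],
  grip=0,
)

```text
clock: 17.18
tcp_pos: [499.1, 5.2, 187.2]
tool_rot: [-0.186, 0.682, 0.186, 0.682]
force: [-0.0, 0.3, -0.2]
opening: 0.995
```

jog_arm(
  translation=[
    [-0.02,0,0],
    [-0.07,0,0],
    [-0.12,0,0],
    [-0.142,0,0],
    [-0.142,0,0],
    [-0.142,0,0],
  ],
  yaw=[0,0,0,0,0,0],
)

```text
clock: 17.92
tcp_pos: [498.6, 5.2, 328.1]
tool_rot: [-0.186, 0.683, 0.186, 0.682]
force: [0.7, 0.7, -0.5]
opening: 0.999
```

```bash
python3 w3.py nest2 68 498 5 14.2
python3 - <<'E'
from h import *
im=ctrl.capture("side"); cal=ctrl.calibration("side"); u,v=px(cal,[498,5,20])[0].astype(int)
a=cv2.imread("pics/w_nest2b.png"); b=cv2.resize(im[v-35:v+35,u-38:u+38],(600,552),interpolation=2)
h=min(a.shape[0],552); c=np.hstack([a[:h,150:610],b[:h]]); cv2.imwrite("pics/final.png",cv2.resize(c,(800,int(h*800/c.shape[1]))))
E
```

```text
world [497.85   5.73] yaw 30.79 cost 0.075 in tool mm [ 0.    0.83 -0.38] dyaw 0.32
clock 17.93 tcp [498.6    5.21 328.14] zyaw 30.47 open 0.999
```

View pics/final.png

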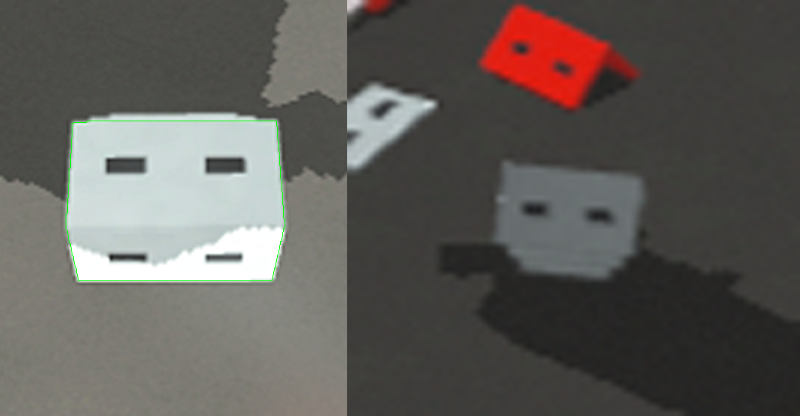

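All three layers are stepped evenly and centred: mid and short's ends show symmetrically below long at (570,260). In the wrist view the outline fits at the nested height. I'm handing it in.

```bash
python3 -c "
from workcell import ctrl
print(ctrl.close_job(), ctrl.get_state()['clock'])"
```

```text
the job is handed in; nothing more can be done
the job is handed in; nothing more can be done
```

The three grey angles are nested in one stack: the shortest stayed where it lay, with the middle one over it and the longest on top. I lowered each piece into light contact before letting go. The job was handed in at about 18 s of the 61 s allowed, with the gripper open and about 140 mm above the stack.

**Last checks:**
- **Alignment:** the wrist-camera fit puts long within about 0.6 mm and 0.4° of where mid was fitted. In the pictures, mid's overhang at the two ends of short was equal to about half a millimetre. All three layers look evenly stepped from the side.
- **Height:** I did not measure the nested heights in the final picture. The tool heights at contact matched the expected 7.1 mm per layer to within a few tenths of a millimetre.
- **Bystanders:** I never touched the other objects or the red look-alikes, but I did not re-measure their positions at the end.
- **Disagreements:** the first top and side camera fits differed by up to 3 mm, and the wrist camera showed a steady bias of about 1 mm. I placed each piece by measuring it and the stack in the same picture, so this bias largely cancelled.

No check failed. The hand-in reports no verdict.

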